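# Hold a clear cell in the inspection beam

### The job

On the model-maker's bench, turn the brass hex nut on the holder about a quarter turn anticlockwise (seen from above), so that the red keeper fixed to it swings well clear of the clear cell. Then lift the clear cell out, fingers on its two white frosted faces only and never on its polished faces, and hold it upright and still in the light beam midway between lamp and screen, clear of both, with its middle on the beam and the beam passing squarely through the polished faces. Finish while still holding it there, and leave the keeper open and everything else on the bench where it is.

Things in the scene. Friction and masses are not known exactly. Their poses are not given: they have to be found in the camera images.
- holder: Fixed aluminium plate 150 x 80 x 8 mm on the bench; origin under its centre, z up, x along its length. At x +30 mm: a pocket whose floor is the plate's top (8 mm up), inside 29 mm (x) x 27 mm (y), with walls 6 mm thick up to 20 mm above the bench. At x -30 mm: a steel post 18 mm across that carries the nut and the keeper. Place and yaw vary.
- keeper (a joint): Angle (rad) of nut and keeper, one rigid piece turning about the post's vertical axis, anticlockwise from above positive, range -0.2 to 1.75. Near 0 the red bar points along the holder's +x and lies over the cell, blocking it; at 1.57 it points along the holder's +y. It stays where it is left (friction about 0.06 N m).
- nut (a point): Middle of the brass hex nut, 26 mm across flats, 22 mm tall (70 to 92 mm above the bench; this point 81 mm). The axes turn with the keeper: x along the red bar, and two of the flats face +y and -y of this frame (flats 15 mm wide). The red bar under the nut is 16 mm wide, 5 mm thick (65 to 70 mm above the bench) and reaches 80 mm from the nut's axis.
- cell: Loose clear acrylic block, 26 mm (x) x 24 mm (y) x 55 mm (z), 30 to 50 g, standing upright in the holder's pocket, top 63 mm above the bench. Origin at the centre of its underside. Its clear polished faces look along its +x and -x, its white frosted faces along +y and -y; it stands with its axes parallel to the holder's.
- frosted: The cell's two white frosted faces (2 mm plates at the cell's y +11 and -11 mm, 26 mm wide, full height): the only faces to touch. Same origin and axes as the cell.
- polished: The cell's two clear polished faces (outer faces at the cell's x +13 and -13 mm): not to be touched. Same origin and axes as the cell.
- cell_mid (a point): Middle of the cell, 27.5 mm above its underside; axes of the cell.
- rig: Fixed light rig: dark base plate 90 (x) x 240 (y) x 12 mm, origin under its centre, z up. The black lamp, a lying cylinder 52 mm across, has its front at y +70 mm; the white upright screen, 70 mm wide, top 135 mm above the bench, has its face at y -82 mm. A faint yellow 8 mm beam joins them along the rig's y axis, 100 mm up. Place and yaw vary.
- beam_mid (a point): Point on the beam axis about midway between lamp and screen, 100 mm above the bench over the rig's origin; axes of the rig (beam along y).
- flywheel: Bystander: white card flywheel lying flat, 90 mm across, with a hub and a wooden crank pin, 44 mm tall. Origin under its centre.
- amber_cell: Bystander: amber cell of the same size as the clear one, standing on the bench, not in the holder. Origin under its centre.
- glue: Bystander: white glue bottle, 40 mm across, 110 mm tall. Origin under its centre.
- paint_jar: Bystander: green paint jar, 38 mm across, 45 mm tall. Origin under its centre.
- thinner_jar: Bystander: amber glass jar with white cap, 44 mm across, 60 mm tall. Origin under its centre.
- wrench: Bystander: steel wrench 150 mm long lying flat. Origin under its middle.
- card_model: Bystander: white card model, 60 x 60 mm, 90 mm tall. Origin under its centre.
Things that resemble listed ones, but are neither listed nor needed, are in the scene too. Of the things like the holder, leave any that is brown; of the rest the smaller one is meant. There is more than one size of the cell; the job needs the smaller.

How it is judged:
By the outcome, as a careful person would: the job done as asked, in the order asked, and still so for the second after the job is handed in, while the arm keeps its last pose, push and grip.
It also fails if it takes over 54 s, if anything falls off the work surface, if the arm or the gripper's body presses on something with over 40 N, if the wrist force passes 120 N, or if a joint passes its speed limit or range.

### The arm

A 6-joint arm with a two-finger parallel gripper is mounted at the origin on the work surface. World frame = base frame: x ahead of the robot, y to its left, z up, the work surface at z = 0. Lengths are in m, angles in degrees, forces in N, time in s.
With the tool pointing down it reaches from about 0.15 to 0.775 m from the base axis. Payload 6.1 kg.
Tool frame: the origin (TCP) lies midway between the tips of the shut fingers; the grasp point (between the pads) lies 19 mm behind it; z points along the fingers, y is the line along which they close (so a half turn about z gives the same grasp; the last joint's range is limited). The gripper opens to 85 mm and grips with 20 to 120 N. Pads are 22 mm wide; open, the fingers measure 114 mm over their backs; the gripper's body (76 mm by 85 mm) begins 54 mm behind the grasp point. The pads swing forward as they close: fully open they stand 13 mm farther back than shut.
Start: joints at [69.5, 7.208, -2.269, 80.523, 0, 90], TCP at [0.184, 0.492, 0.231] pointing down, gripper open.
Joint ranges: [-155.77, 155.77], [-54.66, 111.73], [-72.52, 77.12], [-102.08, 115.82], [-83.92, 84.16], [-180, 180]. Speed limits (degrees/s): [136.94, 136.94, 172.46, 180, 180, 180].

### API

Orientations are given as [roll, pitch, yaw] about the fixed x, y, z axes, in that order (R = Rz(yaw) Ry(pitch) Rx(roll)).
In Python, from station import arm gives the robot as it stands. The module is installed in compiled form; this text tells all that it offers.
- The arm moves only by the shell command python3 -m jog 'ROWS' [FORCE]. ROWS is JSON, a list that holds one entry, the list of rows, each a list of 7 numbers: the shift along the world's x, y, z as a fraction of full scale, then the turn, a rotation vector about the world's x, y, z as a fraction of full scale, then the opening, from -1 (shut) to 1 (fully open). In form: [[[dx, dy, dz, rx, ry, rz, gripper], ...]]. A call has 1 to 12 rows; each row shifts and turns the commanded pose from where the row before left it; what a row does not reach is not made up. Full scale, the value 1, is 0.15 m for a shift and 2 pi rad for a turn. A row lasts 1/12 s, in which the tool goes at most 41.7 mm and 7.16 degrees, less where a joint would pass 70% of its speed; a pose out of reach is approached as far as the arm can. A call with a number of a shift or a turn outside -1 to 1 is refused whole. A call with a gripper value outside its range is refused whole. The fingers move at their own pace and stop on an object; FORCE is the grip in N (left out, the last holds). Time passes only in rows, so rows that do not move let the fingers close. It gives the time, the measured TCP pose, the force, the opening and the grip force at its end, in the units of the state.
- arm.state(): the state, without advancing time (a new reading comes with each control period).
- arm.grab_frame(name): name is "scene" or "top"; returns a dict with "img" (480x640x3 uint8, red, green, blue), "range_z" (480x640 float32, m along the optical axis (not along the pixel's ray), 0 where there is no reading), "K" (3x3 intrinsics, pixels), "R" (3x3) and "t" (3): a world point X has camera coordinates R X + t. Camera axes: x right, y down, z forward; pixel columns grow to the right and rows downward; lengths in m; the calibration is good to about 2 mm. A picture is of the moment at which its call begins.
- arm.close_job(): hands the job in; it is judged then, once.
The state is a dict: "clock": time; "joints": joint angles; "joint_velocities": joint speeds; "tau": joint torques, N m; "tool_pos": TCP position; "orientation": TCP orientation; "contact_force": force on the tool from outside, world axes, zero at the start; "moment": the same for the moment, N m; "finger_gap": finger opening in m; "gripper_force": force on a finger pad.
Only numpy, scipy, OpenCV 4.12 (cv2) and the standard library are available. Lean on these libraries where they do the work, as an engineer would, in place of code of your own. Each camera call takes 0.05 s, during which the arm holds its last target. There are 200 camera calls.

## Working session

There is one attempt and no reset: what is moved stays moved. The work goes in short steps, Python scripts to look and compute and a shell command to move; the robot and the scene stay as the last step left them, time stands still between calls to the robot, and variables do not carry over. Pictures are saved under pics/ and viewed, at most 10 in all, crops included, and the job is handed in when it is done.

```bash
mkdir -p pics
cat > h.py <<'E'
import numpy as np, cv2
from station import arm
def grab(n,save=None):
    f=arm.grab_frame(n)
    if save: cv2.imwrite('pics/'+save,cv2.cvtColor(f['img'],cv2.COLOR_RGB2BGR))
    return f
def ray(f,u,v,z):
    d=f['R'].T@np.linalg.inv(f['K'])@np.array([u,v,1.]); c=-f['R'].T@f['t']
    return c+d*(z-c[2])/d[2]
def cloud(f):
    v,u=np.mgrid[:480,:640]; Z=f['range_z']
    p=np.stack([u,v,np.ones_like(u)],-1)@np.linalg.inv(f['K']).T*Z[...,None]
    return (p-f['t'])@f['R']
E
python3 - <<'E'
from h import *
for n in('scene','top'):
    f=grab(n,n+'0.png'); print(n,f['K'][0,0],-f['R'].T@f['t'],f['R'].round(2).tolist()); np.savez('pics/'+n+'0',**f)
print(arm.state())
E
```

```text
scene 595.7798844302226 [1.44217313 0.73710271 0.89942212] [[-0.63, 0.78, -0.02], [0.45, 0.34, -0.82], [-0.63, -0.53, -0.57]]
top 514.266127009734 [ 0.22126535 -0.00604404  1.52554113] [[0.03, -1.0, -0.0], [-0.97, -0.03, -0.23], [0.23, 0.01, -0.97]]
{'clock': 0.1, 'joints': array([ 6.94998866e+01,  7.23900677e+00, -2.31951347e+00,  8.05243945e+01,
       -7.57217773e-05,  8.99992850e+01]), 'joint_velocities': array([ 0.01211447, -0.0576901 ,  0.15177893,  0.01395124, -0.05310273,
       -0.03957426]), 'tau': array([-1.02546222e-03, -4.36904812e+01,  3.53605306e+01,  1.36725107e-02,
        7.94367520e-05, -2.47510066e-06]), 'tool_pos': array([0.18373296, 0.49141205, 0.23060425]), 'orientation': array([-1.79917085e+02,  7.46869808e-05,  1.59500602e+02]), 'contact_force': array([ 0.71126402, -0.82505591, -0.00105738]), 'moment': array([0.00747253, 0.00598927, 0.01852973]), 'gripper_force': 0.0, 'finger_gap': 0.08546954521774491}
```

View pics/top0.png

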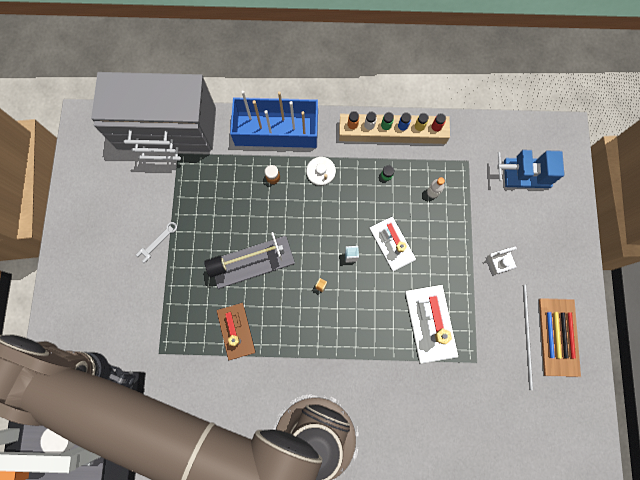

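View pics/scene0.png

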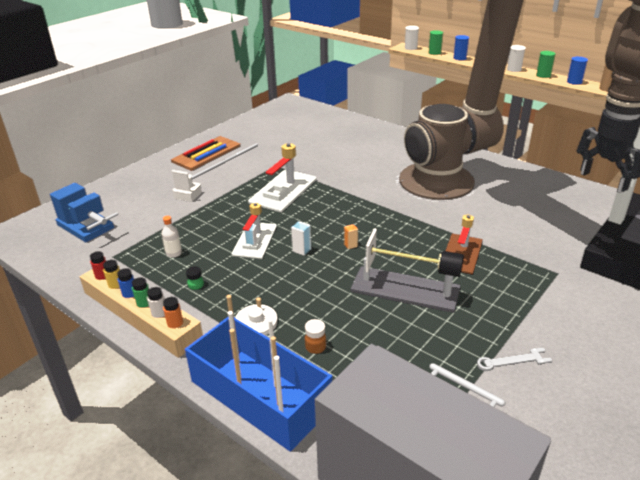

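Top view: there are three holder-like things, a brown one at (236,331), a large white one at (432,323) and a small white one at (392,243). The brown one is excluded, and the smaller of the other two is (392,243). The clear cells are one in that small holder's pocket and a larger loose one at (350,255); the smaller, in the pocket, is the one meant. I'll confirm this in a crop and measure.

Run:
```python
from h import *
T=dict(np.load('pics/top0.npz')); S=dict(np.load('pics/scene0.npz'))
a=cv2.resize(cv2.cvtColor(T['img'][190:300,320:440],cv2.COLOR_RGB2BGR),None,fx=4,fy=4,interpolation=cv2.INTER_CUBIC)
b=cv2.resize(cv2.cvtColor(S['img'][185:275,225:325],cv2.COLOR_RGB2BGR),(390,440)[:2],interpolation=cv2.INTER_CUBIC)[:440]
b=cv2.resize(b,(310,440)); cv2.imwrite('pics/crop1.png',np.hstack([a,b]))
# measurements
def masks(f):
    h=cv2.cvtColor(f['img'],cv2.COLOR_RGB2HSV); H,Sa,V=[h[...,i].astype(int) for i in range(3)]
    red=((H<6)|(H>174))&(Sa>150)&(V>110); brass=(H>15)&(H<32)&(Sa>90)&(V>90); white=(Sa<40)&(V>190); dark=(Sa<60)&(V<45)
    return red,brass,white,dark
for n,f,box in(('top',T,(365,210,420,275)),('scene',S,(228,195,280,260))):
    P=cloud(f); m=masks(f); x0,y0,x1,y1=box
    for k,q in zip(('red','brass','white'),m):
        r=np.zeros_like(q); r[y0:y1,x0:x1]=q[y0:y1,x0:x1]
        nn,L,st,ce=cv2.connectedComponentsWithStats(r.astype(np.uint8))
        for i in range(1,nn):
            if st[i,4]>12: p=P[L==i]; print(n,k,st[i],ce[i].round(1),np.median(p,0).round(4), cv2.minAreaRect(np.argwhere(L==i)[:,::-1].astype(np.float32)))
# height slices from depth
P=cloud(T)
sub=P[205:280,362:422].reshape(-1,3)
print(np.histogram(sub[:,2],bins=np.arange(-.01,.11,.005)))
```

```text
top red [387 224  12  21  66] [392.7 232.9] [ 0.5806 -0.2096  0.0722] ((392.9000549316406, 233.79998779296875), (21.0190372467041, 4.4721360206604), 63.43495178222656)
top brass [398 242   8   7  16] [402.4 243.9] [ 0.5442 -0.2328  0.0961] ((402.27862548828125, 244.0655517578125), (7.938286781311035, 3.841106414794922), 39.80556869506836)
top brass [397 246   7   6  18] [399.2 249.5] [ 0.5274 -0.2243  0.085 ] ((398.99993896484375, 249.4999542236328), (7.211102485656738, 3.605551242828369), 33.690067291259766)
top white [370 210  48  65 826] [392.7 243.8] [ 0.5552 -0.2193  0.0096] ((390.2707824707031, 241.7545166015625), (69.93798065185547, 35.69000244140625), 57.2647705078125)
top white [411 220   5  13  17] [411.6 224.6] [ 0.6274 -0.2749  0.0017] ((411.20001220703125, 225.39999389648438), (3.7947328090667725, 12.649109840393066), 18.434947967529297)
top white [390 238   6  14  50] [392.6 244. ] [ 0.5614 -0.2177  0.0107] ((392.78448486328125, 244.16380310058594), (13.524564743041992, 4.201806545257568), 66.80140686035156)
scene red [243 215  14  15  97] [249.4 222. ] [ 0.5784 -0.211 
[... 519 characters left out ...]
971969604492, 45.08137130737305), 23.96249008178711)
scene white [252 224   4   8  20] [253.2 227.1] [ 0.5826 -0.1935  0.0633] ((253.5, 227.5), (7.0, 3.0), 90.0)
scene white [256 233   5   5  18] [257.7 234.8] [ 0.5465 -0.2198  0.0086] ((257.7500305175781, 234.75001525878906), (3.535533905029297, 4.242640495300293), 45.0)
(array([  42,  742, 1742, 1106,  447,   87,   32,   13,    3,    5,    8,
          8,    5,    5,   15,   44,   78,   21,    4,   10,   32,   31,
          2]), array([-0.01 , -0.005,  0.   ,  0.005,  0.01 ,  0.015,  0.02 ,  0.025,
        0.03 ,  0.035,  0.04 ,  0.045,  0.05 ,  0.055,  0.06 ,  0.065,
        0.07 ,  0.075,  0.08 ,  0.085,  0.09 ,  0.095,  0.1  ,  0.105]))
```

View pics/crop1.png

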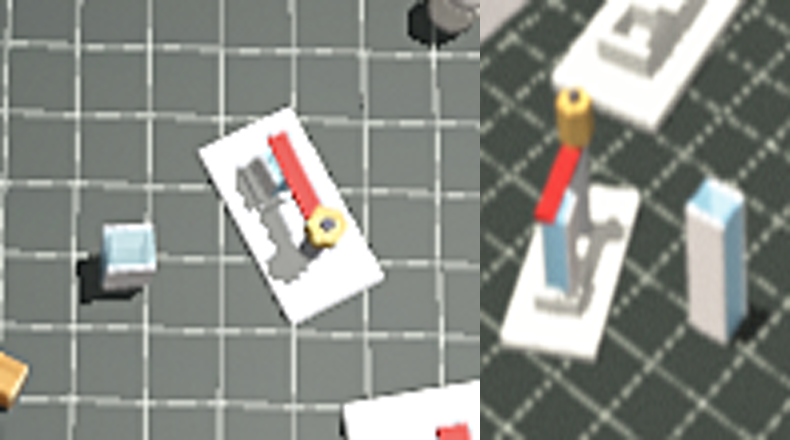

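The crop shows the small white holder: red bar over the clear cell at crop (290,165), nut at (326,227), and the larger loose clear cell at (130,250). Now for precise poses of holder, bar and rig.

```bash
cat > m.py <<'E'
from h import *
def biggest(m,box,k=0):
    r=np.zeros(m.shape,np.uint8); x0,y0,x1,y1=box; r[y0:y1,x0:x1]=m[y0:y1,x0:x1]
    if k: r=cv2.morphologyEx(r,cv2.MORPH_OPEN,np.ones((k,k)))
    c=cv2.findContours(r,cv2.RETR_EXTERNAL,cv2.CHAIN_APPROX_NONE)[0]
    return max(c,key=cv2.contourArea)[:,0,:].astype(float)
def rect(f,c,z):
    w=np.array([ray(f,u,v,z)[:2] for u,v in c]); return cv2.minAreaRect((w*1000).astype(np.float32)),w
def hsv(f): 
    h=cv2.cvtColor(f['img'],cv2.COLOR_RGB2HSV).astype(int); return h[...,0],h[...,1],h[...,2]
E
python3 - <<'E'
from m import *
T=dict(np.load('pics/top0.npz')); S=dict(np.load('pics/scene0.npz'))
for n,f,pb,rb,nb in(('top',T,(365,212,420,275),(380,215,410,260),(390,238,410,256)),('scene',S,(228,195,280,260),(240,210,262,235),(245,200,265,220))):
    H,A,V=hsv(f)
    print(n,'plate',rect(f,biggest((A<40)&(V>175),pb,3),.008)[0])
    c=biggest(((H<8)|(H>172))&(A>120)&(V>80),rb); print(' bar',rect(f,c,.070)[0])
    c=biggest((H>12)&(H<35)&(A>70)&(V>70),nb); print(' nut',rect(f,c,.092 if n=='top' else .085)[0])
    bb=(200,230,295,290) if n=='top' else (365,245,445,270)
    m=(H>18)&(H<35)&(A>70)&(V>120); r=np.zeros(m.shape,bool); r[bb[1]:bb[3],bb[0]:bb[2]]=m[bb[1]:bb[3],bb[0]:bb[2]]
    v,u=np.nonzero(r); w=np.array([ray(f,a,b,.1)[:2] for a,b in zip(u,v)])
    l=cv2.fitLine(w.astype(np.float32),cv2.DIST_HUBER,0,.01,.01).ravel(); t=(w-l[2:])@l[:2]
    print(' beam n',len(u),'dir',np.degrees(np.arctan2(l[1],l[0])),'ends',l[2:]+t.min()*l[:2],l[2:]+t.max()*l[:2])
    if n=='top':
        v,u=np.mgrid[235:290,203:297]; mm=(A>=0)
        P=cloud(f); q=(A<50)&(V>60)&(V<135)
        c=biggest((A<60)&(V>70)&(V<125),(203,235,297,290),3); print(' base',rect(f,c,.012)[0])
for n,f,b in(('top',T,(195,225,305,295)),):
    a=f['img'][b[1]:b[3],b[0]:b[2]]; cv2.imwrite('pics/rig.png',cv2.resize(cv2.cvtColor(a,cv2.COLOR_RGB2BGR),None,fx=7,fy=7,interpolation=cv2.INTER_CUBIC))
E
```

```text
top plate ((589.0189208984375, -203.69076538085938), (102.76026916503906, 80.64726257324219), 28.24465560913086)
 bar ((579.6614990234375, -209.79425048828125), (64.57947540283203, 14.5530366897583), 25.856563568115234)
 nut ((537.4554443359375, -229.55186462402344), (22.816669464111328, 29.383983612060547), 89.56193542480469)
 beam n 63 dir -69.96099 ends [0.47251876 0.26969169] [0.5232529  0.13059553]
 base ((445.1148376464844, 137.31114196777344), (47.849971771240234, 50.60158920288086), 1.518843412399292)
scene plate ((585.7020263671875, -205.499267578125), (109.1537857055664, 83.84249877929688), 28.116369247436523)
 bar ((579.2326049804688, -211.77139282226562), (71.2936019897461, 19.228588104248047), 25.97136688232422)
 nut ((539.8203125, -228.3534698486328), (56.704498291015625, 30.98727798461914), 44.515377044677734)
 beam n 286 dir -70.28103 ends [0.46872578 0.26939755] [0.52111604 0.12322972]
```

View pics/rig.png

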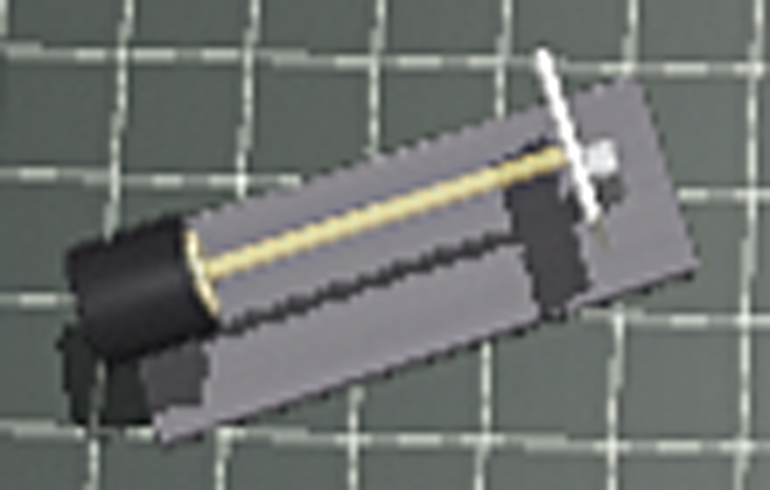

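The rig crop shows the lamp front at about (195,270), the screen at (570,140), and base corners at (638,80), (697,268) and (165,440).

Run:
```python
from m import *
T=dict(np.load('pics/top0.npz')); S=dict(np.load('pics/scene0.npz'))
w=[ray(T,195+u/7-.4,225+v/7-.4,.012)[:2] for u,v in((638,80),(697,268),(165,440))]
print('base centre',(w[0]+w[2])/2,np.linalg.norm(w[0]-w[1]),np.linalg.norm(w[1]-w[2]),np.degrees(np.arctan2(*(w[2]-w[1])[::-1])))
c=[ray(T,320+u/4-.4,190+v/4-.4,.008)[:2] for u,v in((289,107),(199,150),(295,325),(384,275))]
ctr=np.mean(c,0); x=(c[0]+c[1]-c[2]-c[3])/2; yaw=np.arctan2(x[1],x[0]); print('plate',ctr,np.linalg.norm(x),np.degrees(yaw),[np.linalg.norm(c[i]-c[(i+1)%4]) for i in range(4)])
R=np.array([[np.cos(yaw),-np.sin(yaw)],[np.sin(yaw),np.cos(yaw)]])
print('post',ctr+R@[-.03,0],'cell',ctr+R@[.03,0])
# nut hole in both views: dark centre of the brass
for n,f,b in(('top',T,(392,236,410,256)),('scene',S,(246,200,264,222))):
    H,A,V=hsv(f); m=(H>12)&(H<35)&(A>70)&(V>70); m2=np.zeros(m.shape,np.uint8); m2[b[1]:b[3],b[0]:b[2]]=m[b[1]:b[3],b[0]:b[2]]
    k=biggest(m,b); x0,y0,ww,hh=cv2.boundingRect(k.astype(np.int32)); print(n,x0,y0,ww,hh,'centre@.081',ray(f,x0+(ww-1)/2,y0+(hh-1)/2,.081 )[:2])
```

```text
base centre [0.49622008 0.20274741] 0.08660428408579984 0.23566212824558105 109.75306941270634
plate [ 0.56494094 -0.21689768] 0.14910203632512645 28.60756571417849 [np.float64(0.0774143741758665), np.float64(0.15125025282653884), np.float64(0.07789390569401469), np.float64(0.14695414808069238)]
post [ 0.53860335 -0.23126191] cell [ 0.59127853 -0.20253345]
top 397 241 9 11 centre@.081 [ 0.54004435 -0.2312578 ]
scene 249 203 13 12 centre@.081 [ 0.53569561 -0.23281286]
```

```bash
python3 -m jog '[[[0.1,-0.2,0,0,0,0.005,0.2],[0.1,-0.2,0,0,0,0.005,0.2],[0.1,-0.2,0,0,0,0.005,0.2],[0.1,-0.2,0,0,0,0.005,0.2],[0.1,-0.2,0,0,0,0.005,0.2],[0.1,-0.2,0,0,0,0.005,0.2],[0.1,-0.2,0,0,0,0.005,0.2],[0.1,-0.2,0,0,0,0.005,0.2],[0.1,-0.2,0,0,0,0.005,0.2],[0.1,-0.2,0,0,0,0.005,0.2],[0.1,-0.2,0,0,0,0.005,0.2],[0.1,-0.2,0,0,0,0.005,0.2]]]'; python3 -c "
from station import arm;s=arm.state();print(s['joints'].round(1))"
```

```text
clock: 1.1
tool_pos: [0.364, 0.1301, 0.2312]
orientation: [-180.0, -0.0, -178.8]
contact_force: [0.2, 1.0, 0.3]
finger_gap: 0.0514
gripper_force: 0.0
[ 19.7  -7.8 -17.2  80.6   0.   18.5]
```

```bash
python3 -m jog '[[[0.1,-0.2,0,0,0,0.0057,0.2],[0.1,-0.2,0,0,0,0.0057,0.2],[0.1,-0.2,0,0,0,0.0057,0.2],[0.1,-0.2,0,0,0,0.0057,0.2],[0.1,-0.2,0,0,0,0.0057,0.2],[0.1,-0.2,0,0,0,0.0057,0.2],[0.1,-0.2,0,0,0,0.0057,0.2],[0.1,-0.2,0,0,0,0.0057,0.2],[0.1,-0.2,0,0,0,0.0057,0.2],[0.1,-0.2,-0.1,0,0,0.0057,0.2],[0.08,-0.2,-0.1,0,0,0.0057,0.2],[0.08,-0.2,-0.1,0,0,0.0057,0.2]]]'; python3 -m jog '[[[0,0,0,0,0,0,0.2]]]'
```

```text
clock: 2.1
tool_pos: [0.5383, -0.2299, 0.1854]
orientation: [180.0, 0.0, -154.2]
contact_force: [-0.4, 0.2, -0.0]
finger_gap: 0.0509
gripper_force: 0.0
clock: 2.18
tool_pos: [0.5379, -0.2323, 0.1814]
orientation: [179.8, -0.2, -154.4]
contact_force: [-0.7, 0.4, -0.7]
finger_gap: 0.051
gripper_force: 0.0
```

```bash
python3 -m jog '[[[0.002,0.004,-0.15,0,0,0,0.2],[0.002,0.004,-0.15,0,0,0,0.2],[0,0,-0.15,0,0,0,0.2],[0,0,-0.15,0,0,0,0.2],[0,0,-0.1,0,0,0,0.2],[0,0,-0.05,0,0,0,0.2],[0,0,0,0,0,0,0.2],[0,0,0,0,0,0,0.2]]]'
python3 - <<'E'
from m import *
a=grab('top')['img'][190:300,340:450]; b=grab('scene')['img'][160:270,200:310]
cv2.imwrite('pics/n1.png',cv2.resize(cv2.cvtColor(np.hstack([a,b]),cv2.COLOR_RGB2BGR),None,fx=3.6,fy=3.6,interpolation=cv2.INTER_CUBIC))
E
```

```text
clock: 2.85
tool_pos: [0.5384, -0.2269, 0.0741]
orientation: [180.0, -0.0, -154.3]
contact_force: [-0.4, 0.1, 0.3]
finger_gap: 0.0514
gripper_force: 0.0
```

View pics/n1.png

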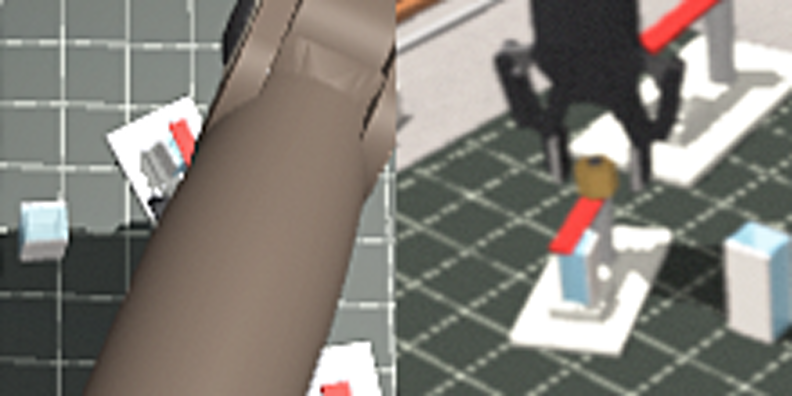

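The scene view shows the nut at (597,177) between the fingertips at (557,175) and (640,180), with the bar and cell unobstructed. I'll shift slightly, lower a little more and close.

```bash
python3 -m jog '[[[0,-0.028,0,0,0,0,0.2],[0,0,-0.045,0,0,0,0.2],[0,0,0,0,0,0,0.2],[0,0,0,0,0,0,-0.5],[0,0,0,0,0,0,-0.5],[0,0,0,0,0,0,-0.5],[0,0,0,0,0,0,-0.5],[0,0,0,0,0,0,-0.5],[0,0,0,0,0,0,-0.5],[0,0,0,0,0,0,-0.5]]]' 40
```

```text
clock: 3.78
tool_pos: [0.5386, -0.2318, 0.0673]
orientation: [-179.9, -0.0, -154.3]
contact_force: [0.8, -4.6, 0.4]
finger_gap: 0.0252
gripper_force: 42.5
```

```bash
python3 -m jog '[[[0,0,0,0,0,0.011,-0.5],[0,0,0,0,0,0.011,-0.5],[0,0,0,0,0,0.011,-0.5],[0,0,0,0,0,0.011,-0.5],[0,0,0,0,0,0.011,-0.5],[0,0,0,0,0,0.011,-0.5],[0,0,0,0,0,0.011,-0.5],[0,0,0,0,0,0.011,-0.5],[0,0,0,0,0,0.011,-0.5],[0,0,0,0,0,0.011,-0.5],[0,0,0,0,0,0.011,-0.5],[0,0,0,0,0,0.011,-0.5]]]' 40
```

```text
clock: 4.78
tool_pos: [0.5384, -0.2316, 0.0673]
orientation: [-180.0, -0.0, -106.6]
contact_force: [-0.3, -4.6, 0.7]
finger_gap: 0.0252
gripper_force: 42.7
```

```bash
python3 -m jog '[[[0,0,0,0,0,0.011,-0.5],[0,0,0,0,0,0.011,-0.5],[0,0,0,0,0,0.011,-0.5],[0,0,0,0,0,0.011,-0.5],[0,0,0,0,0,0.011,-0.5],[0,0,0,0,0,0.011,-0.5],[0,0,0,0,0,0.011,-0.5],[0,0,0,0,0,0.011,-0.5],[0,0,0,0,0,0.011,-0.5],[0,0,0,0,0,0.011,-0.5],[0,0,0,0,0,0.011,-0.5],[0,0,0,0,0,0.011,-0.5]]]' 40
```

```text
clock: 5.78
tool_pos: [0.5382, -0.2317, 0.0672]
orientation: [180.0, -0.0, -59.1]
contact_force: [-1.0, -3.8, 1.8]
finger_gap: 0.0252
gripper_force: 42.8
```

```bash
python3 -m jog '[[[0,0,0,0,0,0,0.2],[0,0,0,0,0,0,0.2],[0,0,0,0,0,0,0.2],[0,0,0,0,0,0,0.2],[0,0,0,0,0,0,0.2],[0,0,0.08,0,0,0,0.2],[0,0,0.15,0,0,0,0.2],[0,0,0.15,0,0,0,0.2],[0,0,0.2,0,0,0,0.2],[0,0,0.2,0,0,0,0.2],[0,0,0.1,0,0,0,0.2]]]' 40
```

```text
clock: 6.7
tool_pos: [0.5393, -0.2315, 0.2029]
orientation: [-179.8, -0.2, -59.3]
contact_force: [-0.3, -0.3, 0.7]
finger_gap: 0.0513
gripper_force: 0.0
```

```bash
python3 -m jog '[[[-0.1,0.2,0.1,0,0,-0.015,0.2],[-0.1,0.2,0.1,0,0,-0.017,0.2],[-0.1,0.2,0.1,0,0,-0.017,0.2],[-0.1,0.2,0.1,0,0,-0.017,0.2],[-0.1,0.2,0,0,0,-0.017,0.2],[-0.1,0.2,0,0,0,-0.017,0.2],[0,0,0,0,0,-0.017,0.2],[0,0,0,0,0,-0.017,0.2],[0,0,0,0,0,-0.017,0.2],[0,0,0,0,0,-0.017,0.2],[0,0,0,0,0,-0.017,0.2],[0,0,0,0,0,-0.017,0.2]]]' 40
python3 - <<'E'
from m import *
T=grab('top'); S=grab('scene'); np.savez('pics/t2',**T); np.savez('pics/s2',**S)
a=T['img'][195:295,350:450]; b=S['img'][180:280,205:305]
cv2.imwrite('pics/n2.png',cv2.resize(cv2.cvtColor(np.hstack([a,b]),cv2.COLOR_RGB2BGR),None,fx=4,fy=4,interpolation=cv2.INTER_CUBIC))
E
```

```text
clock: 7.7
tool_pos: [0.4484, -0.051, 0.2591]
orientation: [180.0, 0.0, -132.3]
contact_force: [0.7, -0.2, -0.5]
finger_gap: 0.0511
gripper_force: 0.0
```

View pics/n2.png

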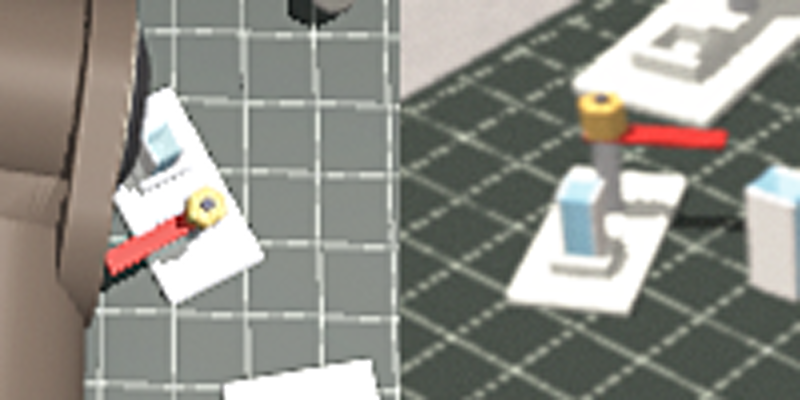

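The keeper now points at about 90° (bar at (150,245) in the top crop, (680,135) in the scene crop) and the cell is exposed at (162,145) and (580,215). I'll check the bar angle and the cell position.

Run:
```python
from m import *
T=dict(np.load('pics/t2.npz')); S=dict(np.load('pics/s2.npz'))
H,A,V=hsv(S); c=biggest(((H<8)|(H>172))&(A>120)&(V>80),(255,205,295,225)); print('bar',rect(S,c,.07)[0])
for n,f,b in(('top',T,(380,222,400,242)),('scene',S,(240,215,262,250))):
    H,A,V=hsv(f); m=(H>85)&(H<110)&(A>35)&(V>110); c=biggest(m,b); P=cloud(f)
    print(n,cv2.boundingRect(c.astype(np.int32)),'top z',rect(f,c,.063)[0])
    for p in c[::3]: print(p,ray(f,*p,.063)[:2].round(4),f['range_z'][int(p[1]),int(p[0])].round(3)) if n=='top' else None
# predicted top face corners in both views
y=np.radians(28.4); R=np.array([[np.cos(y),-np.sin(y)],[np.sin(y),np.cos(y)]])
for n,f,o in(('top',T,(350,195,0)),('scene',S,(205,180,400))):
    for a,b in((13,12),(13,-12),(-13,-12),(-13,12)):
        X=np.r_[np.array([.591,-.2025])+R@[a/1e3,b/1e3],.063]; q=f['K']@(f['R']@X+f['t']); q=q[:2]/q[2]; print(n,'crop px',((q-o[:2]+.4)*4+[o[2],0]).round(0))
```

```text
bar ((513.3635864257812, -190.718017578125), (25.196243286132812, 69.70266723632812), 30.64020347595215)
top (388, 232, 7, 7) top z ((576.17333984375, -205.1637420654297), (7.91921854019165, 24.30236053466797), 28.367778778076172)
[394. 232.] [ 0.5854 -0.214 ] 1.5
[391. 234.] [ 0.5792 -0.2052] 1.5
[389. 236.] [ 0.573  -0.1993] 1.521
[389. 237.] [ 0.57   -0.1993] 1.534
[392. 236.] [ 0.5732 -0.2081] 1.539
[394. 233.] [ 0.5824 -0.214 ] 1.506
scene (245, 226, 8, 18) top z ((613.6549682617188, -182.06336975097656), (76.49946594238281, 17.578702926635742), 44.27954864501953)
top crop px [139. 134.]
top crop px [168. 119.]
top crop px [185. 150.]
top crop px [156. 164.]
scene crop px [590. 205.]
scene crop px [553. 202.]
scene crop px [565. 179.]
scene crop px [601. 182.]
```

Run:
```python
from m import *
T=dict(np.load('pics/t2.npz')); S=dict(np.load('pics/s2.npz'))
y=np.radians(28.4); R=np.array([[np.cos(y),-np.sin(y)],[np.sin(y),np.cos(y)]]); C=np.array([.565,-.217])
def pr(f,p,z):
    q=f['K']@(f['R']@np.r_[C+R@(np.array(p)/1e3),z/1e3]+f['t']); return q[:2]/q[2]
im=[]
for f,(u,v) in((T,(370,210)),(S,(235,190))):
    k=8; a=cv2.resize(cv2.cvtColor(f['img'][v:v+70,u:u+50],cv2.COLOR_RGB2BGR),None,fx=k,fy=k,interpolation=cv2.INTER_CUBIC)
    def poly(pts,z,c): cv2.polylines(a,[np.array([(pr(f,p,z)-[u,v]+.5)*k for p in pts],np.int32)],True,c,1)
    poly([(75,40),(75,-40),(-75,-40),(-75,40)],8,(0,0,255))
    for z in(20,63): poly([(43,12),(43,-12),(17,-12),(17,12)],z,(0,200,0) if z==63 else (255,0,255))
    poly([(-30+15*np.cos(t),15*np.sin(t)) for t in np.linspace(0,6.28,7)],92,(255,0,0))
    im.append(a)
cv2.imwrite('pics/ov.png',np.hstack(im))
```

```text
(no output)
```

View pics/ov.png

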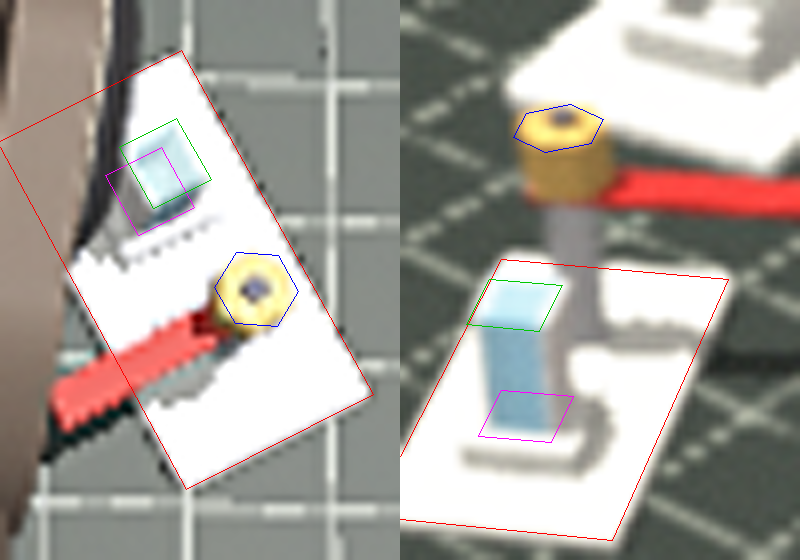

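The overlay matches in both views (plate, nut, cell top and base), so the cell is at about (0.591, -0.2025) with yaw 28.4°. Going above it.

```bash
python3 -m jog '[[[0.12,-0.12,0,0,0,-0.006,0.2],[0.12,-0.12,0,0,0,-0.006,0.2],[0.12,-0.12,0,0,0,-0.006,0.2],[0.12,-0.12,-0.05,0,0,-0.006,0.2],[0.12,-0.12,-0.1,0,0,-0.006,0.2],[0.12,-0.12,-0.1,0,0,-0.006,0.2],[0.12,-0.12,-0.1,0,0,-0.006,0.2],[0.1,-0.12,-0.1,0,0,-0.006,0.2],[0,-0.05,0,0,0,-0.006,0.2],[0,0,0,0,0,0,0.2],[0,0,0,0,0,0,0.2],[0,0,0,0,0,0,0.2]]]' 30
```

```text
clock: 8.8
tool_pos: [0.5894, -0.2023, 0.1922]
orientation: [-180.0, 0.0, -151.3]
contact_force: [0.3, -0.6, -0.4]
finger_gap: 0.0514
gripper_force: 0.0
```

```bash
python3 -m jog '[[[0.01,-0.003,0,0,0,-0.001,0.2],[0,0,-0.15,0,0,0,0.2],[0,0,-0.15,0,0,0,0.2],[0,0,-0.15,0,0,0,0.2],[0,0,-0.15,0,0,0,0.2],[0,0,-0.15,0,0,0,0.2],[0,0,-0.15,0,0,0,0.2],[0,0,-0.1,0,0,0,0.2],[0,0,-0.08,0,0,0,0.2],[0,0,0,0,0,0,0.2],[0,0,0,0,0,0,0.2]]]' 30
python3 - <<'E'
from m import *
b=grab('scene')['img'][170:270,195:305]
cv2.imwrite('pics/n3.png',cv2.resize(cv2.cvtColor(b,cv2.COLOR_RGB2BGR),None,fx=5,fy=5,interpolation=cv2.INTER_CUBIC))
E
```

```text
clock: 9.72
tool_pos: [0.591, -0.2028, 0.03]
orientation: [180.0, 0.0, -151.7]
contact_force: [0.9, -0.8, 0.4]
finger_gap: 0.0512
gripper_force: 0.0
```

View pics/n3.png

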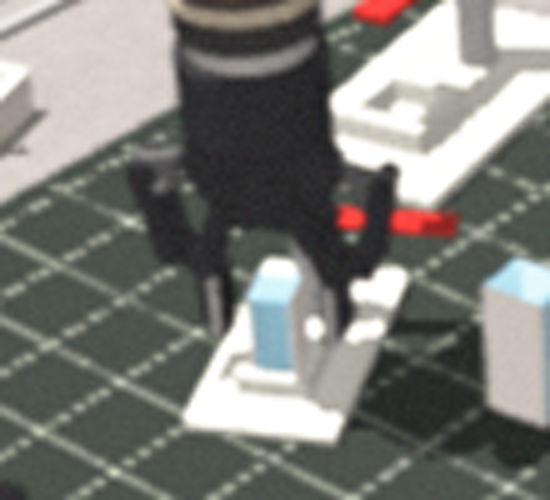

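The cell at (272,320) sits between the fingers at (212,310) and (335,300), which face its frosted sides. Closing.

```bash
python3 -m jog '[[[0,0,0,0,0,0,0],[0,0,0,0,0,0,-0.2],[0,0,0,0,0,0,-0.5],[0,0,0,0,0,0,-0.5],[0,0,0,0,0,0,-0.5],[0,0,0,0,0,0,-0.5],[0,0,0,0,0,0,-0.5],[0,0,0,0,0,0,-0.5],[0,0,0,0,0,0,-0.5]]]' 30
```

```text
clock: 10.52
tool_pos: [0.5917, -0.2035, 0.0308]
orientation: [-179.9, 0.1, -151.8]
contact_force: [-0.5, 0.6, 6.0]
finger_gap: 0.0233
gripper_force: 30.3
```

```bash
python3 -m jog '[[[0,0,0.05,0,0,0,-0.5],[0,0,0.07,0,0,0,-0.5],[0,0,0.1,0,0,0,-0.5],[0,0,0.12,0,0,0,-0.5],[0,0,0.15,0,0,0,-0.5],[0,0,0.15,0,0,0,-0.5],[0,0,0.15,0,0,0,-0.5],[0,0,0.15,0,0,0,-0.5],[0,0,0.15,0,0,0,-0.5],[0,0,0.1,0,0,0,-0.5],[0,0,0,0,0,0,-0.5]]]' 30; python3 -c "
from station import arm;s=arm.state();print(s['joints'].round(1))"
```

```text
clock: 11.43
tool_pos: [0.5922, -0.2037, 0.2128]
orientation: [-179.7, 0.2, -151.8]
contact_force: [0.1, -0.6, -1.0]
finger_gap: 0.0235
gripper_force: 29.6
[-19.   18.1   9.1  80.6  -0.  -47.2]
```

```bash
python3 -m jog '[[[-0.02,0.05,0,0,0,0.005,-0.5],[-0.03,0.11,0,0,0,0.01,-0.5],[-0.03,0.11,0,0,0,0.01,-0.5],[-0.03,0.12,0,0,0,0.01,-0.5],[-0.03,0.12,0,0,0,0.01,-0.5],[-0.03,0.12,0,0,0,0.01,-0.5],[-0.03,0.12,0,0,0,0.01,-0.5],[-0.03,0.12,0,0,0,0.01,-0.5],[-0.03,0.12,0,0,0,0.01,-0.5],[-0.03,0.12,0,0,0,0.01,-0.5],[-0.03,0.12,0,0,0,0.01,-0.5],[-0.03,0.12,0,0,0,0.01,-0.5]]]' 30; python3 -m jog '[[[-0.03,0.12,0,0,0,0.01,-0.5],[-0.03,0.12,0,0,0,0.01,-0.5],[-0.03,0.12,0,0,0,0.01,-0.5],[-0.03,0.12,0,0,0,0.01,-0.5],[-0.03,0.12,0,0,0,0.01,-0.5],[-0.03,0.12,0,0,0,0.01,-0.5],[-0.03,0.12,0,0,0,0.01,-0.5],[-0.03,0.12,0,0,0,0.01,-0.5],[-0.03,0.12,0,0,0,0.01,-0.5],[-0.03,0.12,0,0,0,0.01,-0.5],[-0.02,0.1,0,0,0,0.01,-0.5],[0,0.05,0,0,0,0.005,-0.5]]]'; python3 -m jog '[[[0,0,0,0,0,0,-0.5],[0,0,0,0,0,0,-0.5],[0,0,0,0,0,0,-0.5]]]'
```

```text
clock: 12.43
tool_pos: [0.5368, 0.0005, 0.2063]
orientation: [179.8, -0.1, -110.1]
contact_force: [-0.0, 0.6, 0.4]
finger_gap: 0.024
gripper_force: 29.5
clock: 13.43
tool_pos: [0.4887, 0.2031, 0.2065]
orientation: [179.8, 0.0, -68.6]
contact_force: [0.4, 0.3, 0.1]
finger_gap: 0.0234
gripper_force: 29.5
clock: 13.68
tool_pos: [0.4902, 0.2011, 0.2075]
orientation: [179.9, -0.0, -69.0]
contact_force: [-0.3, -0.0, -0.1]
finger_gap: 0.0236
gripper_force: 29.5
```

```bash
python3 -m jog '[[[0.035,0.016,0,0,0,-0.0028,-0.5],[0,0,-0.05,0,0,0,-0.5],[0,0,-0.1,0,0,0,-0.5],[0,0,-0.1,0,0,0,-0.5],[0,0,-0.1,0,0,0,-0.5],[0,0,-0.1,0,0,0,-0.5],[0,0,-0.1,0,0,0,-0.5],[0,0,-0.1,0,0,0,-0.5],[0,0,-0.07,0,0,0,-0.5],[0,0,-0.03,0,0,0,-0.5],[0,0,0,0,0,0,-0.5],[0,0,0,0,0,0,-0.5]]]'
python3 - <<'E'
from m import *
T=grab('top'); S=grab('scene'); np.savez('pics/t4',**T); np.savez('pics/s4',**S)
s=arm.state(); tp=s['tool_pos']; print(tp,s['orientation'])
# overlay of predicted cell (green), beam (red) and rig base/lamp/screen (blue) on the scene view
yw=np.radians(20); R=np.array([[np.cos(yw),-np.sin(yw)],[np.sin(yw),np.cos(yw)]]); C=np.array([.4955,.2035])
u,v,k=340,210,6
im=[]
for f,(u,v) in((S,(345,205)),(T,(195,215))):
    a=cv2.resize(cv2.cvtColor(f['img'][v:v+90,u:u+65 if f is T else u+68],cv2.COLOR_RGB2BGR) if f is T else cv2.cvtColor(f['img'][v:v+90,u:u+130],cv2.COLOR_RGB2BGR),None,fx=k if f is S else 6,fy=6,interpolation=cv2.INTER_CUBIC)
    if f is T: continue
    def pr(xy,z): q=f['K']@(f['R']@np.r_[xy,z]+f['t']); return (q[:2]/q[2]-[u,v]+.5)*6
    L=lambda P,c,cl=True: cv2.polylines(a,[np.array(P,np.int32)],cl,c,1)
    L([pr(C+R@[0,.07],.1),pr(C+R@[0,-.082],.1)],(0,0,255),False)
    L([pr(C+R@[x,y],.012) for x,y in((.045,.12),(.045,-.12),(-.045,-.12),(-.045,.12))],(255,0,0))
    for z in(-.0275,.0275): L([pr(C+R@[x,y],.1+z) for x,y in((.012,.013),(.012,-.013),(-.012,-.013),(-.012,.013))],(0,255,0))
    im.append(a)
cv2.imwrite('pics/fin.png',im[0])
E
```

```text
clock: 14.68
tool_pos: [0.4959, 0.2041, 0.0957]
orientation: [-180.0, -0.0, -70.0]
contact_force: [-0.5, -0.8, -0.4]
finger_gap: 0.0238
gripper_force: 29.6
[0.49633464 0.20434746 0.09643881] [-1.79914812e+02  2.85110944e-03 -6.99764662e+01]
```

View pics/fin.png

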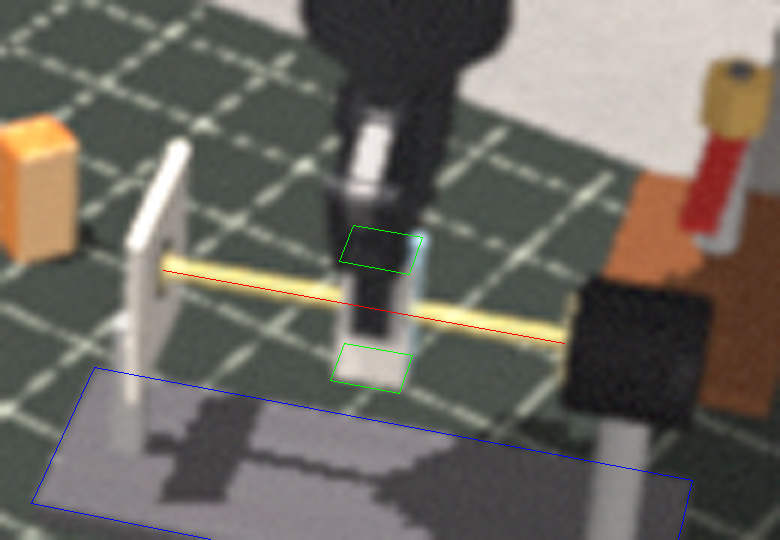

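The cell is held upright in the beam around (375,310), with the lamp at (570,330) and screen at (160,260) both clear, and the beam leaving both polished sides. The beam runs about 8 crop px above my line, so I'll measure cell against beam within this one view, which cancels calibration bias.

Run:
```python
from m import *
S=dict(np.load('pics/s4.npz')); H,A,V=hsv(S)
Rr=lambda p:(np.array([[np.cos(.349),np.sin(.349)],[-np.sin(.349),np.cos(.349)]])@p)
m=(H>18)&(H<35)&(A>60)&(V>120); r=np.zeros_like(m); r[240:270,372:437]=m[240:270,372:437]
v,u=np.nonzero(r); w=np.array([ray(S,a,b,.1)[:2] for a,b in zip(u,v)])
l=cv2.fitLine(w.astype(np.float32),cv2.DIST_HUBER,0,.01,.01).ravel(); print('beam rig-x',Rr(l[2:].astype(float))[0],'dir',np.degrees(np.arctan2(l[1],l[0])), 'ends y',sorted([Rr(q)[1] for q in w])[::len(w)-1])
# near frosted face: lower edge, profile of brightness down columns
g=cv2.cvtColor(S['img'],cv2.COLOR_RGB2GRAY).astype(float)
for c in range(401,414): 
    p=g[258:280,c]; d=np.diff(p); i=np.argmin(d[6:])+6
    vv=258+i+.5; print(c,round(vv,1),int(d[i]), Rr(ray(S,c,vv,.0728)[:2]).round(4))
print(g[266,396:420].astype(int))
print(Rr(np.array([.4963,.2043])))
```

```text
beam rig-x 0.5319870751317675 dir -70.18067 ends y [np.float64(-0.062232894742109295), np.float64(0.08658720653852149)]
401 267.5 -67 [0.5453 0.0114]
402 267.5 -71 [0.5447 0.0136]
403 267.5 -62 [0.544  0.0157]
404 267.5 -57 [0.5433 0.0178]
405 268.5 -49 [0.5463 0.0208]
406 268.5 -47 [0.5456 0.0229]
407 269.5 -45 [0.5485 0.0258]
408 269.5 -51 [0.5478 0.0279]
409 268.5 -53 [0.5436 0.0293]
410 269.5 -56 [0.5465 0.0322]
411 269.5 -54 [0.5458 0.0343]
412 269.5 -23 [0.5452 0.0365]
413 270.5 -32 [0.5481 0.0393]
[ 78  79  76  88 132 197 218 217 213 204 199 202 201 202 196 194 166 114
  81  80  80  79  80  81]
[0.5362427  0.02226992]
```

Cell is about 1.5 mm off the beam axis sideways. Small trim, settle, verify, hand in.

```bash
python3 -m jog '[[[-0.005,-0.012,-0.004,0,0,0,-0.5],[0,0,0,0,0,0,-0.5],[0,0,0,0,0,0,-0.5],[0,0,0,0,0,0,-0.5],[0,0,0,0,0,0,-0.5],[0,0,0,0,0,0,-0.5]]]' 30
python3 - <<'E'
from station import arm
s=arm.state(); print(s['tool_pos'],s['orientation'],s['joint_velocities'].round(2),s['finger_gap'])
print(arm.close_job())
E
```

```text
clock: 15.28
tool_pos: [0.495, 0.2024, 0.095]
orientation: [-180.0, -0.0, -70.0]
contact_force: [-0.3, 0.4, -0.3]
finger_gap: 0.0236
gripper_force: 29.6
[0.49500022 0.2024344  0.09501346] [-1.79990695e+02 -5.39146256e-04 -6.99613003e+01] [-0.    0.06  0.07  0.06  0.01  0.12] 0.02356298958933911
the job is handed in; nothing more can be done
None
```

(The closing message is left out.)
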